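# Raise the fume cabinet's window to the mark

### The job

Push the fume cabinet's sliding window up from beneath its lip with your fingertips, until the underside of the lip is level with the tip of the pointer clipped to the side rail, then take your hand away: the window is counterweighted and stays where it is left. Leave the pointer and the things standing around the cabinet where they are.

Things in the scene. Friction and masses are not known exactly. Their poses are not given: they have to be found in the camera images.
- cabinet: Clear-sided fume cabinet, fixed; sizes in mm: 340 wide, 300 deep, 336 high; place and yaw vary. Origin on the table, middle of the foot of its front; x to its back, y left, z up. Its front leans back 40 deg from upright, between two 30 wide rails at y = -155 and 155 that stand 12 out of the slope. A fixed white panel, 6 behind the pane's face, fills the front below the shut window.
- lip (a point): Middle of the flat underside of the grey lip on the window's bottom edge: 236 long, 28 out from the pane, point 14 out. Its top is bevelled, so it cannot be pinched. Axes: z up the slope (the way it slides), x square into the pane (to the back and 40 deg below level), y left along the lip. Shut, it is 90 up the slope from the cabinet's foot; the space below it is free for fingertips.
- window (a joint): How far the window has slid up the slope, m: 0 shut, 0.16 fully up; starts at 0 to 0.025. Pane 276 wide, 170 long, 6 thick. Counterweighted with some friction: about 2 to 5 N along the slope moves it either way, and it stays where it is left.
- mark (a point): Tip of the pointer, a small black clip (36 x 16 x 12, 25 out of the slope) on the right-hand (-y) rail, its point towards the window 8 beyond the lip's end, as far out as lip, same axes. Its height varies: 35 to 145 up the slope from where the lip starts. The window is right when lip and mark are level along these axes' z. Do not shift it.
- bottle: Small amber glass bottle, 34 across, 75 high, standing loose; origin at the centre of its underside. Leave alone.
- tape: Black roll of tape lying flat, 76 across, 24 high, loose; origin at the centre of its underside. Leave alone.
- spool: Metal solder spool standing on end, 52 across, 40 high, loose; origin at the centre of its underside. Leave alone.
- cup: Small steel cup, 60 across, 60 high, loose; origin at the centre of its underside. Leave alone.

How it is judged (in metres and radians):
On the way:
1. the fingers push the window upwards from beneath its lip (contact force between the fingers and window above 0.3 N and velocity of joint window above 0.003 m/s and z of the grasp point in the frame of lip below 0.02 m), for 0.1 s.
At the end, for the whole second after the job is handed in: The underside of the lip is within 6 mm, measured up the slope, of the pointer's tip, and the window is at rest (z of lip in the frame of mark between -0.006 and 0.006 m and velocity of joint window between -0.005 and 0.005 m/s); the robot touches nothing.
It fails at once if the pointer is shifted (over 4 mm) (distance of mark from where it was at the start of the episode above 0.004 m).
It fails at once if a thing standing around the cabinet is moved over 20 mm, lifted or tipped (distance of any of bottle, tape, spool, cup from where it was at the start of the episode above 0.02 m or angle between any of bottle, tape, spool, cup's own z axis and vertical above 0.4 rad).
It fails at once if the fingers drag the window upwards by its pane, from above the lip (contact force between the fingers and window above 0.3 N and velocity of joint window above 0.01 m/s and z of the grasp point in the frame of lip above 0.035 m).
It also fails if it takes over 43 s, if anything falls off the work surface, if the arm or the gripper's body presses on something with over 40 N, if the wrist force passes 120 N, or if a joint passes its speed limit or range.

### The arm

A 6-joint arm with a two-finger parallel gripper is mounted at the origin on the work surface. World frame = base frame: x ahead of the robot, y to its left, z up, the work surface at z = 0. Lengths are in m, angles in degrees, forces in N, time in s.
With the tool pointing down it reaches from about 0.35 to 0.875 m from the base axis. Payload 4.2 kg.
Tool frame: the origin (TCP) lies on the front face of the gripper's body, between the roots of the fingers; the fingertips stand 70 mm ahead of it and the grasp point (between the pads) lies 51 mm ahead of it; z points along the fingers, y is the line along which they close (so a half turn about z gives the same grasp; the last joint's range is limited). The gripper opens to 87 mm and grips with 3 to 60 N. Pads are 19 mm wide; open, the fingers measure 117 mm over their backs; the gripper's body (75 mm by 190 mm) begins 51 mm behind the grasp point.
Start: joints at [84.316, 22.042, 0.453, 0, -68.411, -14.817], TCP at [0.219, 0.585, 0.292] pointing down, gripper open.
Joint ranges: [-179.83, 179.83], [-69.29, 118.12], [-61.27, 80.66], [-181.25, 117.63], [-171.15, -9.14], [-177.46, 177.46]. Speed limits (degrees/s): [159.86, 159.86, 180, 180, 180, 180].

### API

Orientations are given as a 3x3 rotation matrix whose columns are the frame's x, y, z axes.
In Python, from station import r gives the robot as it stands.
- The arm moves only by the shell command python3 -m pendant 'ROWS' [OPENING]. ROWS is JSON, a list of rows, each a list of 2 entries, a list of its own where there are three numbers: the shift along the tool's x, y, z in mm, then the turn, a rotation vector about the tool's x, y, z in rad. A call has 1 to 10 rows; each row is the pose to reach, as a shift and turn from the pose commanded when the call began, along the tool's axes at that moment; what a row does not reach only later rows make up. A row lasts 1/10 s, in which the tool goes at most 50 mm and 8.59 degrees, less where a joint would pass 70% of its speed; a pose out of reach is approached as far as the arm can. A call with a gripper value outside its range is refused whole. OPENING is the opening, from 0 (shut) to 1 (fully open), set as the call begins (- or left out, the last holds). The fingers move at their own pace and stop on an object; the grip force is fixed at half the most. Time passes only in rows, so rows that repeat a pose let the fingers close. It gives the time, the measured TCP pose, the force, the opening and the grip force at its end, in the units of the state.
- r.sense(): the state, without advancing time (a new reading comes with each control period).
- r.capture(name): name is "scene" or "side" or "wrist"; returns a dict with "frame" (480x640x3 uint8, red, green, blue), "vertical_fov" (degrees; the focal length in pixels is half the picture's height over the tangent of half this angle, whatever the lens; pixels are square), "cx", "cy" (the principal point, pixels), "distortion" ([k1, k2, p1, p2, k3] as OpenCV has them; the pictures are not rectified), "rvec" (rotation vector, rad) and "tvec" (3), from world to camera coordinates, as OpenCV has them. Camera axes: x right, y down, z forward; pixel columns grow to the right and rows downward; lengths in m; the calibration is good to about 2 mm. A picture is of the moment at which its call begins. There is no depth.
- r.finish_job(): hands the job in; it is judged then, once.
The state is a dict: "time_s": time; "joints": joint angles; "joint_velocities": joint speeds; "effort": joint torques, N m; "tcp_pos": TCP position; "ee_rot": TCP orientation; "wrist_force": force on the tool from outside, world axes, zero at the start; "moment": the same for the moment, N m; "gripper_width": opening from 0.0 (shut) to 1.0 (fully open); "gripper_force": force on a finger pad.
Only numpy, scipy, OpenCV 4.12 (cv2) and the standard library are available. Lean on these libraries where they do the work, as an engineer would, in place of code of your own. Each camera call takes 0.05 s, during which the arm holds its last target. There are 200 camera calls.

## Working session

There is one attempt and no reset: what is moved stays moved. The work goes in short steps, Python scripts to look and compute and a shell command to move; the robot and the scene stay as the last step left them, time stands still between calls to the robot, and variables do not carry over. Pictures are saved under pics/ and viewed, at most 10 in all, crops included, and the job is handed in when it is done.

```bash
ls; mkdir -p pics; python3 - <<'E'
from station import r
import cv2
for n in ("scene","side"):
    c=r.capture(n); cv2.imwrite(f"pics/{n}0.png",c["frame"][:,:,::-1])
    print(n,c["vertical_fov"],c["cx"],c["cy"],c["distortion"],c["rvec"],c["tvec"])
s=r.sense(); print(s["time_s"],s["tcp_pos"],s["ee_rot"])
E
```

```text
pics
scene 46.18689959831737 324.64230294783073 226.66088574157416 [0.06018249 0.         0.         0.         0.        ] [ 2.0318268   0.73629053 -0.3902788 ] [-0.46147242 -0.11787194  1.47466146]
side 56.58061511404414 325.59003585912603 237.60694860044975 [-0.07247103  0.          0.          0.          0.        ] [ 0.56021959 -2.73757504  1.10241825] [0.5509679  0.18804318 0.7863139 ]
0.1 [0.21870974 0.58504842 0.29124917] [[ 9.36618722e-01 -3.50349800e-01 -6.21823612e-04]
 [-3.50350342e-01 -9.36616804e-01 -1.89735597e-03]
 [ 8.23278413e-05  1.99495524e-03 -9.99998007e-01]]
```

View pics/scene0.png

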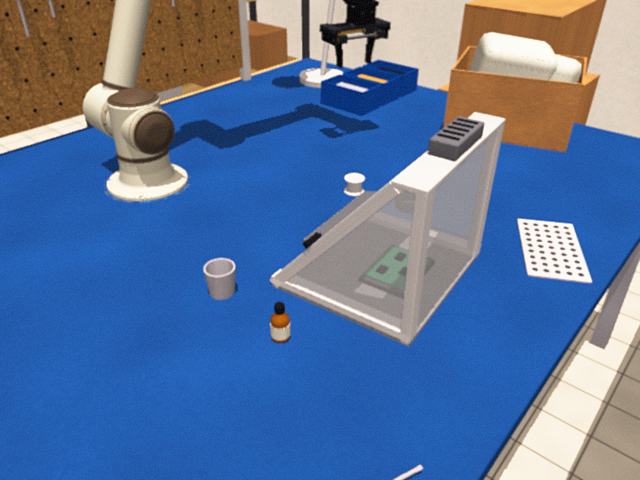

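View pics/side0.png

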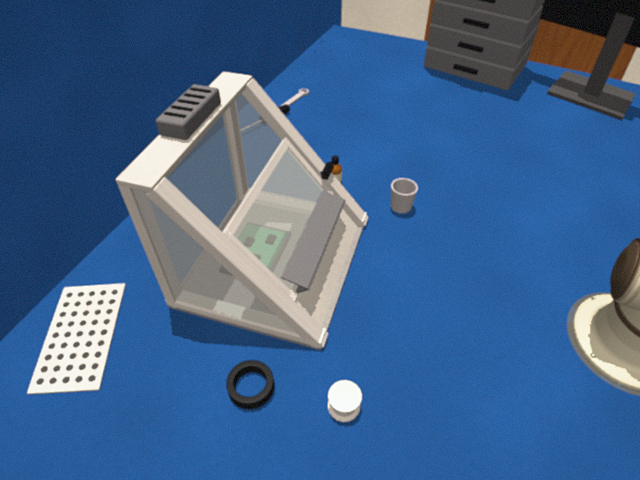

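Scene view: the cabinet's right front foot is near (277,283), with the cup (220,279) ahead of it and the bottle (281,325) to its right. Side view: the feet are near (322,343) and (365,217), the lip is the grey bar (285,280)-(340,200), and the pointer is near (326,172). I'll enlarge both.

```bash
python3 - <<'E'
import cv2
a=cv2.imread("pics/side0.png")[140:360,230:390]; a=cv2.resize(a,None,fx=2.7,fy=2.7,interpolation=cv2.INTER_CUBIC)
b=cv2.imread("pics/scene0.png")[170:350,260:430]; 
a=cv2.imread("pics/side0.png")[150:350,255:375]; cv2.imwrite("pics/a.png",cv2.resize(a,None,fx=3,fy=3,interpolation=cv2.INTER_CUBIC))
cv2.imwrite("pics/b.png",cv2.resize(b,None,fx=3,fy=3,interpolation=cv2.INTER_CUBIC))
E
```

```text
(no output)
```

View pics/a.png

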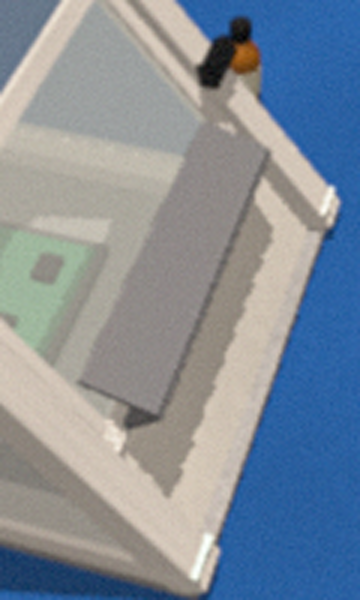

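View pics/b.png

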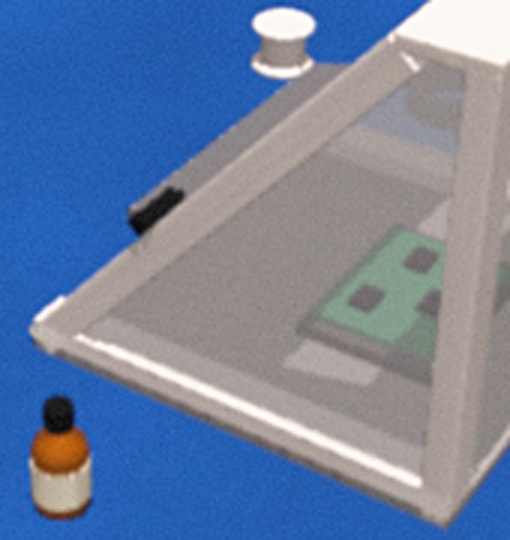

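Crop a: the lip's lower front edge runs (307.7,288.3)–(344.3,200.7) in full pixels, the feet are at (323,349) and (366,227), and the clip is around (326,172). Crop b: near front foot (272,286), near rear foot (408,345), lip's right front end (303.5,240).

```bash
cat > h.py <<'E'
import numpy as np, cv2, pickle
from scipy.optimize import least_squares
from station import r
def cam(n):
    c=r.capture(n); return c
def K(c):
    f=240/np.tan(np.radians(c["vertical_fov"]/2)); return np.array([[f,0,c["cx"]],[0,f,c["cy"]],[0,0,1.]])
def proj(c,P):
    return cv2.projectPoints(np.atleast_2d(P).astype(float),np.array(c["rvec"]),np.array(c["tvec"]),K(c),np.array(c["distortion"]))[0][:,0]
C,S=np.cos(np.radians(40)),np.sin(np.radians(40))
def slope(up,y,out): return np.array([up*S-out*C,y,up*C+out*S])   # cabinet coords
def Rz(a): return cv2.Rodrigues(np.array([0,0,float(a)]))[0]
def world(p,P): return np.array([p[0],p[1],0])+Rz(p[2])@P
def ground(c,uv,z):
    q=cv2.undistortPoints(np.array([[uv]],float),K(c),np.array(c["distortion"]))[0,0]
    R=cv2.Rodrigues(np.array(c["rvec"]))[0]; o=-R.T@c["tvec"]; d=R.T@np.array([q[0],q[1],1]); return o+d*(z-o[2])/d[2]
E
python3 - <<'E'
from h import *
sc,sd=cam("scene"),cam("side")
pickle.dump((sc,sd),open("cams.pkl","wb"))
print("feet",ground(sd,(323.3,349),0),ground(sd,(365.7,226.7),0),ground(sc,(273,286),0),ground(sc,(408,345),0),ground(sd,(172,305),0))
def pts(p):
    q=p[3]
    return [(sd,(0,.17,0),(323.3,349)),(sd,(0,-.17,0),(365.7,226.7)),(sc,(0,-.17,0),(273,286)),(sc,(.3,-.17,0),(408,345)),(sd,(.3,.17,0),(172,305)),
     (sd,slope(.09+q,.118,.028),(307.7,288.3)),(sd,slope(.09+q,-.118,.028),(344.3,200.7))]
def f(p): return np.concatenate([proj(c,world(p,np.array(P)))[0]-np.array(u) for c,P,u in pts(p)])
best=min((least_squares(f,[.55,.35,y,.01],loss="soft_l1") for y in np.arange(-3,3,.7)),key=lambda s:s.cost)
p=best.x; print(p,np.degrees(p[2])); print(f(p).reshape(-1,2).round(1)); np.save("p.npy",p)
for n,c,u,z in(("cup",sc,(220,295),0),("bottle",sc,(281,340),0),("spool",sd,(344,415),0),("tape",sd,(250,390),0)):
    w=ground(c,u,z); print(n,w.round(3),(Rz(p[2]).T@(w-[p[0],p[1],0])).round(3))
# clip candidates
for h in np.arange(.035,.15,.02):
    w=world(p,slope(.09+p[3]+h,-.126,.014)); print(h,proj(sd,w)[0].round(),proj(sc,w)[0].round())
print("lip",world(p,slope(.09+p[3],0,.014)), "inward",Rz(p[2])@[C,0,-S],"up",Rz(p[2])@[S,0,C])
E
```

```text
feet [0.50594325 0.22852689 0.        ] [ 0.53840191 -0.08609153  0.        ] [ 0.55258969 -0.10511071  0.        ] [ 0.84410215 -0.07180507  0.        ] [0.80376618 0.25718613 0.        ]
[0.52657378 0.06055732 0.11611537 0.00684147] 6.652920858426787
[[-0.7  0.2]
 [-0.  -7.4]
 [-3.4 -0.5]
 [-0.5  0.6]
 [-2.7  2.6]
 [ 0.7  0.5]
 [-0.4 -1.2]]
cup [ 0.494 -0.191  0.   ] [-0.061 -0.246  0.   ]
bottle [ 0.668 -0.205  0.   ] [ 0.11 -0.28  0.  ]
spool [0.43  0.323 0.   ] [-0.065  0.272  0.   ]
tape [0.586 0.345 0.   ] [0.092 0.276 0.   ]
0.035 [329. 187.] [313. 240.]
0.05500000000000001 [323. 180.] [319. 236.]
0.07500000000000001 [317. 173.] [325. 231.]
0.09500000000000001 [311. 166.] [331. 226.]
0.11500000000000002 [305. 158.] [337. 221.]
0.135 [298. 150.] [344. 215.]
lip [0.5777507 0.0665266 0.0831839] inward [ 0.76088604  0.08874979 -0.64278761] up [0.63845919 0.07446992 0.76604444]
```

```bash
cat >> h.py <<'E'
def target(up,y,out):
    """rows for a TCP at slope coords (mm up slope from foot, left, out of pane), tool square to pane"""
    p=np.load("p.npy"); s=r.sense(); R=np.array(s["ee_rot"])
    P=world(p,slope(up/1e3,y/1e3,out/1e3)); z=Rz(p[2])@[C,0,-S]; x=Rz(p[2])@[S,0,C]
    T=np.c_[x,np.cross(z,x),z]
    print("world",P.round(3),"shift",(R.T@(P-s["tcp_pos"])*1e3).round(1),"turn",cv2.Rodrigues(R.T@T)[0].ravel().round(4))
def where():
    p=np.load("p.npy"); s=r.sense(); w=Rz(p[2]).T@(np.array(s["tcp_pos"])-[p[0],p[1],0])
    print("t",s["time_s"],"up",(S*w[0]+C*w[2])*1e3,"y",w[1]*1e3,"out",(-C*w[0]+S*w[2])*1e3,"F",s["wrist_force"],s["gripper_width"])
E
python3 -c "
from h import *
target(70,0,170);where()"
```

```text
world [0.442 0.051 0.163] shift [396.2 422.3 129.3] turn [ 0.208   0.8561 -0.4427]
t 0.2 up 65.899396179148 y 556.7358255426537 out 375.06591496148343 F [ 0.31730165 -0.35880132 -1.07722379] 0.9960716980388029
```

```bash
T='[[396,422,129],[0.208,0.856,-0.443]]'
python3 -m pendant '[[[36,42,0],[0,0,0]],[[72,84,10],[0.02,0.086,-0.044]],[[108,126,20],[0.04,0.17,-0.088]],[[144,168,35],[0.062,0.257,-0.133]],[[180,210,50],[0.083,0.342,-0.177]],[[216,245,65],[0.104,0.428,-0.22]],[[250,280,80],[0.125,0.514,-0.266]],[[285,315,95],[0.146,0.6,-0.31]],[[315,345,105],[0.166,0.685,-0.354]],[[340,370,112],[0.187,0.77,-0.4]]]' 0; python3 -c "
from h import *
target(70,0,170);where()"
```

```text
time_s: 1.2
tcp_pos: [0.3928, 0.2631, 0.2486]
ee_rot: [[0.786, -0.023, 0.618], [-0.053, -0.998, 0.031], [0.617, -0.057, -0.785]]
wrist_force: [0.7, 0.4, 0.6]
gripper_width: 0.17
gripper_force: 0.0
world [0.442 0.051 0.163] shift [ -2.9 215.8  91.1] turn [ 0.0557  0.2027 -0.1399]
t 1.2 up 120.08284807876069 y 216.69279290622657 out 243.58310458609893 F [0.69899914 0.40063192 0.64869924] 0.17048322439185676
```

```bash

python3 -m pendant '[[[0,36,10],[0.01,0.04,-0.03]],[[0,72,25],[0.02,0.08,-0.06]],[[0,108,40],[0.03,0.12,-0.09]],[[-1,144,60],[0.04,0.16,-0.12]],[[-2,180,75],[0.05,0.19,-0.135]],[[-3,205,86],[0.056,0.203,-0.14]],[[-3,216,91],[0.056,0.203,-0.14]],[[-3,216,91],[0.056,0.203,-0.14]],[[-3,216,91],[0.056,0.203,-0.14]]]'; python3 -c "
from h import *
target(70,0,170);where()
c=cam('wrist');cv2.imwrite('pics/w1.png',c['frame'][:,:,::-1]);pickle.dump(c,open('w1.pkl','wb'))
p=np.load('p.npy')
print(proj(c,np.array([world(p,slope(*a)) for a in [(.097,.118,.028),(.097,-.118,.028),(.157,-.126,.014),(.18,-.126,.014)]])).round())"
```

```text
time_s: 2.1
tcp_pos: [0.4033, 0.1471, 0.3305]
ee_rot: [[0.679, 0.085, 0.729], [0.078, -0.996, 0.044], [0.73, 0.027, -0.683]]
wrist_force: [-0.7, -0.8, 0.3]
gripper_width: 0.007
gripper_force: 0.0
world [0.442 0.051 0.163] shift [-103.6   94.8  138.4] turn [ 0.0408  0.0545 -0.0002]
t 2.1 up 180.9211502635122 y 100.24293220191531 out 298.5754266015944 F [-0.67977565 -0.83712129  0.26071845] 0.0068120607511924025
[[280. 280.]
 [526. 276.]
 [536. 212.]
 [539. 188.]]
```

View pics/w1.png

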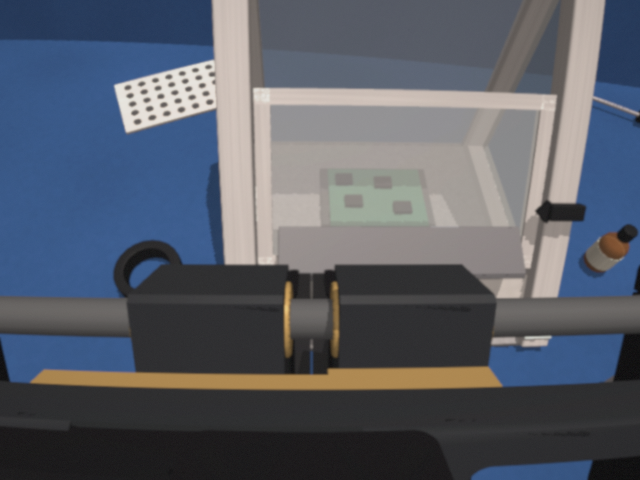

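Wrist view: the clip's point is at (538,211) and the lip's right lower corner at (523,275), against predictions of (536,212) for 157 mm up and (526,276). So the mark is about 158 mm up the slope and the lip about 97. The arm stopped short, so I'll check its joints.

```bash
python3 -c "
from h import *
s=r.sense();print(s['joints'],s['joint_velocities']);target(70,0,170)"
```

```text
[ 14.62712189 -13.30283237 -61.22677995 117.58391041  -9.18859449
 -33.4587051 ] [-0.00631988  0.28998058  0.07935868 -0.04322005  0.0394792   0.05999385]
world [0.442 0.051 0.163] shift [-103.6   94.8  138.3] turn [ 0.0408  0.0547 -0.0001]
```

```bash
cat > log.py <<'E'
from h import *
import os
L=pickle.load(open("L.pkl","rb")) if os.path.exists("L.pkl") else []
s=r.sense(); L.append((list(s["joints"]),list(s["tcp_pos"]),np.array(s["ee_rot"]))); pickle.dump(L,open("L.pkl","wb")); print(np.round(s["joints"],1)); where()
E
python3 log.py
python3 -m pendant '[[[0,0,-15],[0,-0.12,0]],[[0,0,-30],[0,-0.24,0]],[[0,0,-40],[0,-0.36,0]],[[0,0,-40],[0,-0.48,0]],[[0,0,-40],[0,-0.6,0]],[[0,0,-40],[0,-0.6,0]]]'; python3 log.py
python3 -m pendant '[[[-20,20,0],[0,0,0]],[[-40,40,0],[0,0,0]],[[-60,50,0],[0,0,0]],[[-60,50,0],[0,0,0]]]'; python3 log.py
```

```text
[ 14.6 -13.3 -61.2 117.6  -9.2 -33.5]
t 2.15 up 180.88411924427515 y 100.2448175883546 out 298.47281730009934 F [-0.24945908  0.36985584  0.51357628] 0.0017048164095976085
time_s: 2.75
tcp_pos: [0.3777, 0.1433, 0.3601]
ee_rot: [[0.83, 0.055, 0.555], [0.058, -0.998, 0.012], [0.555, 0.022, -0.832]]
wrist_force: [1.2, -1.5, 1.0]
gripper_width: 0.009
gripper_force: 0.0
[ 54.7 -15.6 -49.5  41.4 -42.4  10.9]
t 2.75 up 186.97619573604806 y 99.39065476346559 out 337.35452715290586 F [ 1.1620436  -1.48440461  0.96495259] 0.009303136335944566
time_s: 3.15
tcp_pos: [0.331, 0.0881, 0.3269]
ee_rot: [[0.828, 0.052, 0.559], [0.056, -0.998, 0.01], [0.558, 0.022, -0.829]]
wrist_force: [-0.3, 0.9, -0.0]
gripper_width: 0.009
gripper_force: 0.0
[ 56.  -23.5 -58.9  43.  -42.1   7.8]
t 3.15 up 127.61051226452396 y 50.00251069031429 out 356.52149369011164 F [-0.27691799  0.933655   -0.00344996] 0.009205399937611556
```

```bash
cat > fk.py <<'E'
from h import *
from scipy.spatial.transform import Rotation as Ro
def rot(ax,d): return Ro.from_euler(ax,d,degrees=True).as_matrix()
def fk(q,k):
    h,a1,L1,e,L2,d=k[:6]
    A=rot('z',q[0])@rot('y',q[1]); B=A@rot('y',-q[2]); W=B@rot('x',k[6]*q[3]); T=W@rot('y',-q[4])
    P=np.array([0,0,h])+rot('z',q[0])@[a1,0,0]+A@[0,0,L1]+B@[L2,0,e]+T@[d,0,0]
    R=T@rot('x',k[7]*q[5])@np.array([[0,0,1],[0,-1,0],[1,0,0]]).astype(float)   # tool x->z? 
    return P,R
E
python3 - <<'E'
from fk import *
L=pickle.load(open("L.pkl","rb"))
L.append(([84.316,22.042,.453,0,-68.411,-14.817],[.2187,.585,.2912],np.array([[.9366,-.35035,-.0006],[-.35035,-.9366,-.0019],[0,.002,-1]])))
for s4 in(1,-1):
  for s6 in(1,-1):
    print(s4,s6,[np.degrees(Ro.from_matrix(fk(q,[0]*6+[s4,s6])[1].T@R).magnitude()).round(1) for q,P,R in L],[ (fk(q,[0]*6+[s4,s6])[1].T@R).round(2).tolist() for q,P,R in L[:1]])
  f=lambda k:np.concatenate([fk(q,list(k)+[s4,1])[0]-P for q,P,R in L])
  b=least_squares(f,[.2,0,.4,0,.4,.15]); print(s4,b.x.round(4),b.fun.round(4))
E
```

```text
1 1 [np.float64(80.3), np.float64(53.0), np.float64(54.6), np.float64(119.6)] [[[0.19, 0.94, 0.28], [-0.98, 0.19, 0.03], [-0.03, -0.28, 0.96]]]
1 -1 [np.float64(146.1), np.float64(57.7), np.float64(57.9), np.float64(90.0)] [[[-0.83, 0.54, 0.13], [-0.56, -0.79, -0.25], [-0.03, -0.28, 0.96]]]
1 [-1.6627  0.9791  0.5642  0.6954 -0.903  -0.4607] [ 0.0295 -0.1015  0.0069 -0.0289 -0.0062 -0.0154 -0.0033  0.0209 -0.
 -0.1586  0.0191  0.0085]
-1 1 [np.float64(156.9), np.float64(68.2), np.float64(74.3), np.float64(119.6)] [[[-0.92, -0.39, 0.0], [0.39, -0.92, -0.0], [0.0, 0.0, 1.0]]]
-1 -1 [np.float64(90.0), np.float64(90.0), np.float64(90.0), np.float64(90.0)] [[[-0.0, -1.0, 0.0], [1.0, -0.0, -0.0], [0.0, 0.0, 1.0]]]
-1 [ 0.6018  0.0336  0.5279 -0.1607  0.4621  0.4587] [ 0.0302 -0.1011  0.021  -0.016   0.0135 -0.0226 -0.0149  0.0053 -0.0201
 -0.1591  0.0143  0.0217]
```

```bash
cat > fk.py <<'E'
from h import *
from scipy.spatial.transform import Rotation as Ro
def rot(ax,d): return Ro.from_euler(ax,d,degrees=True).as_matrix()
LO=np.array([-179.83,-69.29,-61.27,-181.25,-171.15,-177.46]);HI=np.array([179.83,118.12,80.66,117.63,-9.14,177.46])
def fk(q,k):
    h,a1,L1,e,L2,d,b=k
    A=rot('z',q[0])@rot('y',q[1]); B=A@rot('y',-q[2]); T=B@rot('x',-q[3])@rot('y',-q[4])
    P=np.array([0,0,h])+A@[0,b,L1]+B@[L2,0,e]+T@[d,a1,0]
    R=T@rot('x',-q[5])@np.array([[0,0,1],[0,-1,0],[1,0,0]])@np.array([[0,-1,0],[1,0,0],[0,0,1]])
    return P,R
E
python3 - <<'E'
from fk import *
L=pickle.load(open("L.pkl","rb"))
L.append(([84.316,22.042,.453,0,-68.411,-14.817],[.2187,.585,.2912],np.array([[.9366,-.35035,-.0006],[-.35035,-.9366,-.0019],[0,.002,-1]])))
f=lambda k:np.concatenate([fk(q,list(k))[0]-P for q,P,R in L])
b=least_squares(f,[.2,0,.4,0,.4,.15,-.16]); print(b.x.round(4),b.fun.round(4)); k=b.x
print([np.degrees(Ro.from_matrix(fk(q,k)[1].T@R).magnitude()).round(1) for q,P,R in L]); np.save("k.npy",k)
p=np.load("p.npy"); rng=np.random.default_rng(0)
def solve(up,y,out,tilt,flip):
    # tilt>0: tool steeper; tip position given (tcp = tip - 70 mm z)
    c,s=np.cos(np.radians(40+tilt)),np.sin(np.radians(40+tilt))
    z=Rz(p[2])@[c,0,-s]; x=Rz(p[2])@[s,0,c]*flip; Rt=np.c_[x,np.cross(z,x),z]
    Pt=world(p,slope(up,y,out))-.07*z
    sols=[]
    for i in range(25):
        g=lambda q:np.r_[(fk(q,k)[0]-Pt)*5,Ro.from_matrix(fk(q,k)[1].T@Rt).as_rotvec()]
        o=least_squares(g,rng.uniform(LO,HI),bounds=(LO,HI),x_scale=50,max_nfev=60)
        if o.cost<1e-7 and not any(np.abs(o.x-t).max()<3 for t in sols): sols.append(o.x)
    return sols
for flip in(1,-1):
  for tilt in(0,15,30):
    for up in(.08,.145):
      print(flip,tilt,up,[t.round().astype(int).tolist() for t in solve(up,0,.01,tilt,flip)])
E
```

```text
[ 1.625e-01 -1.599e-01  5.644e-01 -1.200e-03  4.220e-01  2.375e-01
  3.000e-04] [-0.0001  0.0003  0.      0.0001 -0.0001 -0.0003  0.0001 -0.0001 -0.0002
 -0.0001 -0.      0.0005]
[np.float64(0.0), np.float64(0.0), np.float64(0.0), np.float64(0.1)]
1 0 0.08 [[-15, 22, -40, -139, -25, -114]]
1 0 0.145 []
1 15 0.08 []
1 15 0.145 []
1 30 0.08 []
1 30 0.145 [[24, 18, -31, 15, -23, 59]]
-1 0 0.08 [[-15, 22, -40, -139, -25, 66]]
-1 0 0.145 []
-1 15 0.08 []
-1 15 0.145 []
-1 30 0.08 []
-1 30 0.145 [[24, 18, -31, 15, -23, -121]]
```

```bash
cat >> fk.py <<'E'
k=np.load("k.npy"); p=np.load("p.npy"); rng=np.random.default_rng(0)
def pose(up,y,out,tilt,yaw=0,flip=1):
    c,s=np.cos(np.radians(40+tilt)),np.sin(np.radians(40+tilt))
    W=Rz(p[2]+np.radians(yaw)); z=W@[c,0,-s]; x=W@[s,0,c]*flip
    return world(p,slope(up/1e3,y/1e3,out/1e3))-.07*z, np.c_[x,np.cross(z,x),z]
def ik(Pt,Rt,q0,n=300):
    g=lambda q:np.r_[(fk(q*50,k)[0]-Pt)*5,Ro.from_matrix(fk(q*50,k)[1].T@Rt).as_rotvec()]
    return least_squares(g,np.array(q0)/50,bounds=(LO/50,HI/50),max_nfev=n)
def sols(*a,n=20,**kw):
    Pt,Rt=pose(*a,**kw); S=[]
    for i in range(n):
        q0=rng.uniform(LO,HI); q0[0]=rng.uniform(-70,90); o=ik(Pt,Rt,q0,100)
        if o.cost<1e-6 and not any(np.abs(o.x*50-t).max()<3 for t in S): S.append(o.x*50)
    return S
E
time timeout 500 python3 - <<'E'
from fk import *
for tilt in(-15,0,15,25):
    for up in(80,145):
      print(tilt,up,[t.round().astype(int).tolist() for t in sols(up,0,8,tilt)],flush=True)
E
```

```text
-15 80 [[-22, 36, -53, -151, -64, -91]]
-15 145 [[-18, 26, -45, -150, -48, -101]]
0 80 [[-15, 22, -40, -140, -26, -113]]
0 145 []
15 80 []
15 145 []
25 80 []
25 145 [[21, 17, -42, 41, -9, 37]]
real	0m4.226s
user	0m4.744s
sys	0m0.037s
```

```bash
cat >> fk.py <<'E'
def wrist(q):
    A=rot('z',q[0])@rot('y',q[1]); B=A@rot('y',-q[2]); T=B@rot('x',-q[3])@rot('y',-q[4])
    w=np.array([0,0,k[0]])+A@[0,k[6],k[2]]+B@[k[4],0,k[3]]; return w,w+T@[0,k[1],0]
def incab(P): return (Rz(p[2]).T@(P-[p[0],p[1],0])*1e3).round()
E
python3 - <<'E'
from fk import *
q0=[-20,30,-48,-150,-55,-95]
for tilt in(-6,-10,-15):
  for a in((85,0,120),(80,0,8),(150,0,8)):
    o=ik(*pose(*a,tilt),q0,300); q=o.x*50; w,v=wrist(q); print(tilt,a,o.cost<1e-7,q.round(1),"W",w.round(2),v.round(2),incab(w),incab(v))
E
```

```text
-6 (85, 0, 120) True [ -16.8    5.5  -45.4 -125.8  -24.  -128.1] W [ 0.31 -0.09  0.4 ] [0.24 0.03 0.31] [-237. -126.  396.] [-292.   -0.  314.]
-6 (80, 0, 8) True [ -18.5   26.5  -46.8 -147.7  -41.3 -100.7] W [ 0.35 -0.12  0.26] [0.32 0.04 0.24] [-193. -157.  263.] [-210.    0.  238.]
-6 (150, 0, 8) True [ -12.5   18.9  -34.8 -137.9  -23.9 -118.6] W [ 0.42 -0.09  0.36] [0.36 0.04 0.29] [-122. -140.  356.] [-165.    0.  292.]
-10 (85, 0, 120) True [ -22.7    9.   -51.  -133.5  -35.8 -114.8] W [ 0.28 -0.11  0.35] [0.22 0.03 0.3 ] [-270. -145.  354.] [-304.    0.  296.]
-10 (80, 0, 8) True [ -20.2   30.3  -50.  -150.   -51.4  -95.6] W [ 0.33 -0.12  0.23] [0.31 0.03 0.22] [-213. -159.  234.] [-221.    0.  220.]
-10 (150, 0, 8) True [ -15.3   21.4  -39.6 -145.   -34.2 -108.7] W [ 0.39 -0.11  0.32] [0.35 0.04 0.27] [-150. -151.  318.] [-176.    0.  274.]
-15 (85, 0, 120) True [ -27.8   15.4  -56.8 -138.6  -50.9 -102.9] W [ 0.25 -0.13  0.3 ] [0.21 0.02 0.27] [-301. -156.  305.] [-316.   -0.  272.]
-15 (80, 0, 8) True [ -21.8   35.9  -53.  -151.3  -64.   -90.6] W [ 0.31 -0.13  0.2 ] [0.29 0.03 0.2 ] [-233. -160.  198.] [-233.   -0.  196.]
-15 (150, 0, 8) True [ -17.3   25.1  -44.  -149.4  -46.4 -101.5] W [ 0.37 -0.12  0.28] [0.34 0.04 0.25] [-175. -157.  279.] [-188.    0.  250.]
```

```bash
cat > plan.py <<'E'
from fk import *
def path(Q,n):
    Q=np.array(Q); t=np.linspace(0,len(Q)-1,n+1); return np.array([np.interp(t,range(len(Q)),Q[:,i]) for i in range(6)]).T
def rows(qs):
    P0,R0=fk(qs[0],k); out=[];pp=None
    for q in qs[1:]:
        P,R=fk(q,k); out.append([(R0.T@(P-P0)*1e3).round().astype(int).tolist(),Ro.from_matrix(R0.T@R).as_rotvec().round(3).tolist()])
    return out
E
python3 - <<'E'
from plan import *
q=r.sense()["joints"]; end=ik(*pose(80,0,120,-10),[-22.7,9,-51,-133.5,-35.8,-114.8]).x*50; print(end)
mid=(np.array(q)+end)/2; 
for nm,m in (("direct",mid),("raised",mid+[0,-10,15,0,10,0]),("r2",mid+[0,0,20,0,12,0])):
    qs=path([q,m,end],30)
    X=[fk(a,k) for a in qs]
    print(nm,"step mm",max(np.linalg.norm(X[i+1][0]-X[i][0])*1e3 for i in range(30)),"deg",max(np.degrees(Ro.from_matrix(X[i][1].T@X[i+1][1]).magnitude()) for i in range(30)))
    for i in range(0,31,5): print(qs[i].round(),"tip",(X[i][0]+.07*X[i][1][:,2]).round(2),"tcp",X[i][0].round(2),"W",wrist(qs[i])[1].round(2))
E
```

```text
[ -23.55087479    9.72979063  -51.95327334 -134.06726566  -37.3261245
 -113.17602804]
direct step mm 34.8747847260423 deg 11.887072553872969
[ 56. -23. -59.  43. -42.   8.] tip [0.37 0.09 0.27] tcp [0.33 0.09 0.33] W [0.2  0.09 0.52]
[ 43. -18. -58.  14. -41. -12.] tip [0.3  0.   0.16] tcp [0.29 0.   0.23] W [0.23 0.   0.46]
[ 29. -12. -57. -16. -40. -32.] tip [0.21 0.   0.09] tcp [ 0.21 -0.01  0.15] W [ 0.21 -0.06  0.39]
[ 16.  -7. -55. -46. -40. -53.] tip [0.16 0.08 0.06] tcp [0.16 0.04 0.12] W [ 0.15 -0.07  0.33]
[  3.  -1. -54. -75. -39. -73.] tip [0.21 0.16 0.08] tcp [0.19 0.11 0.13] W [ 0.12 -0.03  0.3 ]
[ -10.    4.  -53. -105.  -38.  -93.] tip [0.34 0.17 0.11] tcp [0.3  0.13 0.15] W [0.14 0.02 0.29]
[ -24.   10.  -52. -134.  -37. -113.] tip [0.49 0.06 0.14] tcp [0.43 0.05 0.17] W [0.22 0.03 0.29]
raised step mm 25.908021800807486 deg 12.158265745462264
[ 56. -23. -59.  43. -42.   8.] tip [0.37 0.09 0.27] tcp [0.33 0.09 0.33] W [0.2  0.09 0.52]
[ 43. -21. -53.  14. -38. -12.] tip [0.34 0.05 0.22] tcp [0.32 0.04 0.28] W [0.23 0.   0.5 ]
[ 29. -19. -47. -16. -34. -32.] tip [0.33
[... 469 characters left out ...]
60763 deg 12.075315090083876
[ 56. -23. -59.  43. -42.   8.] tip [0.37 0.09 0.27] tcp [0.33 0.09 0.33] W [0.2  0.09 0.52]
[ 43. -18. -51.  14. -37. -12.] tip [0.36 0.06 0.21] tcp [0.33 0.05 0.28] W [0.25 0.02 0.5 ]
[ 29. -12. -43. -16. -32. -32.] tip [0.37 0.08 0.19] tcp [0.34 0.06 0.25] W [ 0.27 -0.03  0.46]
[ 16.  -7. -35. -46. -28. -53.] tip [0.42 0.11 0.2 ] tcp [0.39 0.08 0.25] W [ 0.27 -0.04  0.42]
[  3.  -1. -41. -75. -31. -73.] tip [0.38 0.13 0.14] tcp [0.35 0.09 0.18] W [ 0.21 -0.03  0.34]
[ -10.    4.  -46. -105.  -34.  -93.] tip [0.41 0.14 0.13] tcp [0.36 0.11 0.17] W [0.19 0.01 0.3 ]
[ -24.   10.  -52. -134.  -37. -113.] tip [0.49 0.06 0.14] tcp [0.43 0.05 0.17] W [0.22 0.03 0.29]
```

```bash
python3 - <<'E'
from plan import *
q=r.sense()["joints"]; end=ik(*pose(80,0,120,-10,flip=-1),[-23,10,-52,-134,-37,67]).x*50; print(end.round(1))
mid=(np.array(q)+end)/2+[0,-10,15,0,10,0]; mid=mid
qs=path([q,mid,end],30); np.save("qs.npy",qs)
X=[fk(a,k) for a in qs]
print("step mm",max(np.linalg.norm(X[i+1][0]-X[i][0])*1e3 for i in range(30)),"deg",max(np.degrees(Ro.from_matrix(X[i][1].T@X[i+1][1]).magnitude()) for i in range(30)))
for r_ in rows(qs[:11]): print(r_)
E
```

```text
[ -23.6    9.7  -52.  -134.1  -37.3   66.8]
step mm 25.908021813398065 deg 6.980024545064605
[[-6, 14, 8], [0.009, -0.057, 0.088]]
[[-14, 26, 16], [0.024, -0.11, 0.177]]
[[-22, 36, 22], [0.042, -0.157, 0.268]]
[[-30, 44, 27], [0.065, -0.2, 0.36]]
[[-38, 49, 31], [0.092, -0.238, 0.453]]
[[-46, 52, 35], [0.123, -0.27, 0.547]]
[[-52, 53, 38], [0.157, -0.297, 0.641]]
[[-57, 52, 40], [0.194, -0.317, 0.736]]
[[-61, 50, 42], [0.234, -0.333, 0.832]]
[[-62, 46, 43], [0.276, -0.342, 0.928]]
```

```bash
python3 -m pendant '[[[-6,14,8],[0.01,-0.06,0.09]],[[-14,26,16],[0.02,-0.11,0.18]],[[-22,36,22],[0.04,-0.16,0.27]],[[-30,44,27],[0.065,-0.2,0.36]],[[-38,49,31],[0.09,-0.24,0.45]],[[-46,52,35],[0.12,-0.27,0.55]],[[-52,53,38],[0.16,-0.3,0.64]],[[-57,52,40],[0.19,-0.32,0.74]],[[-61,50,42],[0.23,-0.33,0.83]],[[-62,46,43],[0.28,-0.34,0.93]]]' | head -2; python3 - <<'E'
from plan import *
qs=np.load("qs.npy"); q=np.array(r.sense()["joints"]); print(q.round(1),qs[10].round(1)); qs[10]=q
for r_ in rows(qs[10:21]): print(r_)
E
```

```text
time_s: 4.15
tcp_pos: [0.3084, 0.0416, 0.2596]
[ 29.8 -19.  -46.3 -16.2 -33.5  27.2] [ 29.5 -19.1 -46.6 -16.  -33.8  27.5]
[[-2, 1, 2], [0.045, -0.014, 0.084]]
[[-4, -4, 4], [0.103, -0.025, 0.171]]
[[-5, -11, 6], [0.165, -0.033, 0.257]]
[[-5, -21, 7], [0.229, -0.037, 0.341]]
[[-3, -32, 7], [0.295, -0.037, 0.424]]
[[-12, -21, 22], [0.296, -0.063, 0.524]]
[[-20, -12, 36], [0.303, -0.086, 0.626]]
[[-28, -6, 49], [0.315, -0.106, 0.728]]
[[-34, -3, 60], [0.332, -0.123, 0.832]]
[[-38, -3, 71], [0.355, -0.136, 0.936]]
```

Tracking matches the plan.

```bash
python3 -m pendant '[[[-2,1,2],[0.045,-0.015,0.085]],[[-4,-4,4],[0.1,-0.025,0.17]],[[-5,-11,6],[0.165,-0.03,0.26]],[[-5,-21,7],[0.23,-0.04,0.34]],[[-3,-32,7],[0.295,-0.04,0.425]],[[-12,-21,22],[0.295,-0.06,0.525]],[[-20,-12,36],[0.3,-0.085,0.625]],[[-28,-6,49],[0.315,-0.105,0.73]],[[-34,-3,60],[0.33,-0.12,0.83]],[[-38,-3,71],[0.355,-0.135,0.935]]]' | head -2; python3 - <<'E'
from plan import *
qs=np.load("qs.npy"); q=np.array(r.sense()["joints"]); print(q.round(1),qs[20].round(1)); qs[20]=q
for r_ in rows(qs[20:31]): print(r_)
E
```

```text
time_s: 5.15
tcp_pos: [0.3087, 0.0964, 0.2007]
[  2.9  -7.8 -44.2 -75.1 -32.2  47.4] [  3.   -8.  -44.3 -75.  -32.2  47.2]
[[-1, 4, 9], [0.032, -0.007, 0.105]]
[[-1, 3, 18], [0.07, -0.01, 0.208]]
[[-1, 0, 26], [0.115, -0.012, 0.31]]
[[0, -8, 34], [0.165, -0.012, 0.412]]
[[3, -18, 42], [0.22, -0.01, 0.512]]
[[9, -31, 48], [0.281, -0.005, 0.611]]
[[17, -46, 53], [0.347, 0.003, 0.708]]
[[28, -63, 57], [0.417, 0.014, 0.804]]
[[43, -81, 58], [0.491, 0.029, 0.898]]
[[62, -99, 58], [0.569, 0.048, 0.99]]
```

```bash
python3 -m pendant '[[[-1,4,9],[0.03,-0.005,0.105]],[[-1,3,18],[0.07,-0.01,0.21]],[[-1,0,26],[0.115,-0.01,0.31]],[[0,-8,34],[0.165,-0.01,0.41]],[[3,-18,42],[0.22,-0.01,0.51]],[[9,-31,48],[0.28,-0.005,0.61]],[[17,-46,53],[0.345,0.005,0.71]],[[28,-63,57],[0.415,0.015,0.805]],[[43,-81,58],[0.49,0.03,0.9]],[[62,-99,58],[0.57,0.05,0.99]]]' | head -2; cat >> plan.py <<'E'
def to(up,y,out,tilt=-10):
    Pt,Rt=pose(up,y,out,tilt,flip=-1); s=r.sense(); R=np.array(s["ee_rot"])
    print((up,y,out),(R.T@(Pt-s["tcp_pos"])*1e3).round(1),Ro.from_matrix(R.T@Rt).as_rotvec().round(3))
def tip():
    s=r.sense(); w=incab(np.array(s["tcp_pos"])+.07*np.array(s["ee_rot"])[:,2]); F=Rz(p[2]).T@s["wrist_force"]
    print("t",s["time_s"],"tip up",(S*w[0]+C*w[2]).round(1),"y",w[1],"out",(-C*w[0]+S*w[2]).round(1),"Fup",(S*F[0]+C*F[2]).round(2),"Fout",(-C*F[0]+S*F[2]).round(2),"j",np.round(s["joints"],1))
E
python3 - <<'E'
from plan import *
tip(); to(80,0,50); to(80,0,8)
c=cam('wrist');cv2.imwrite('pics/w2.png',c['frame'][:,:,::-1]);pickle.dump(c,open('w2.pkl','wb'))
for a in [(.097,.118,.028),(.097,-.118,.028),(.157,-.126,.014),(.157,-.126,.019)]: print(proj(c,world(p,slope(*a))).round())
E
```

```text
time_s: 6.15
tcp_pos: [0.4275, 0.0465, 0.1735]
t 6.15 tip up 81.4 y -3.0 out 119.2 Fup 0.3 Fout 0.18 j [ -23.6    9.7  -51.8 -134.1  -37.1   66.9]
(80, 0, 50) [12.8  2.8 68. ] [-0.004 -0.001  0.001]
(80, 0, 8) [ 20.1   2.9 109.4] [-0.004 -0.001  0.001]
[[502. 238.]]
[[130. 237.]]
[[141. 305.]]
[[139. 309.]]
```

View pics/w2.png

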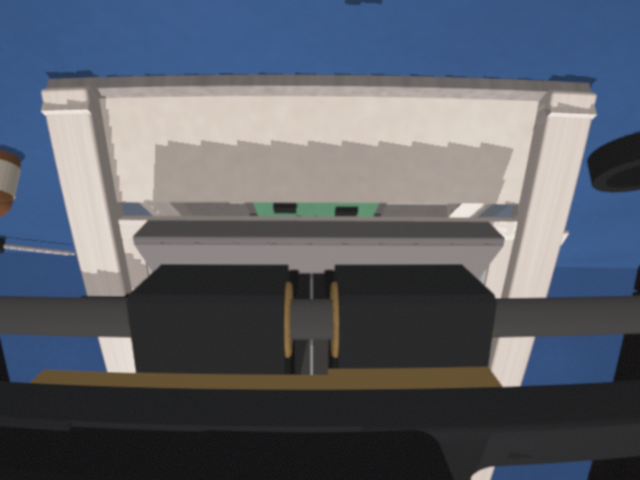

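The view is inverted (up-slope points down the picture). The lip's lower front edge lies on row 240 from (135) to (504), 2–3 px from the prediction, so the model is good to about 2 mm. Now I'll slide the fingertips in under the lip.

```bash
python3 -m pendant '[[[6,1,15],[0,0,0]],[[12,2,35],[0,0,0]],[[18,3,55],[0,0,0]],[[21,3,75],[0,0,0]],[[23,3,92],[0,0,0]],[[24,3,102],[0,0,0]],[[24,3,107],[0,0,0]],[[24,3,107],[0,0,0]]]' | head -2; python3 - <<'E'
from plan import *
tip(); to(88,0,10); to(120,0,10)
c=cam('side');cv2.imwrite('pics/s2.png',cv2.resize(c['frame'][150:350,225:425,::-1],None,fx=3,fy=3,interpolation=cv2.INTER_CUBIC))
E
```

```text
time_s: 7.0
tcp_pos: [0.5059, 0.06, 0.0994]
t 7.0 tip up 74.7 y 2.0 out 10.5 Fup -0.36 Fout 0.27 j [ -20.3   30.7  -51.  -150.4  -52.7   85.5]
(88, 0, 10) [-12.6  -1.9   2.9] [-0.    -0.     0.004]
(120, 0, 10) [-44.1  -2.    8.5] [-0.    -0.     0.004]
```

View pics/s2.png

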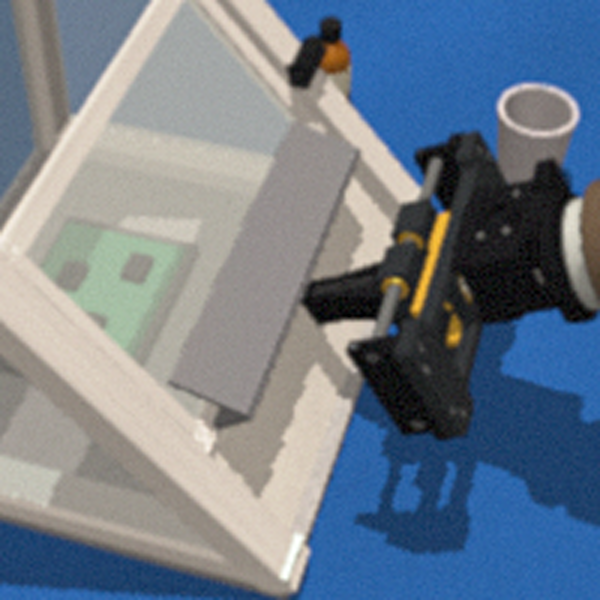

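The closed fingertips are beneath the lip, with the body clear. Pushing up the slope.

```bash
python3 -m pendant '[[[-3,-1,0],[0,0,0]],[[-7,-2,1],[0,0,0]],[[-11,-2,2],[0,0,0]],[[-15,-2,3],[0,0,0]],[[-19,-2,3],[0,0,0]],[[-24,-2,4],[0,0,0]],[[-29,-2,5],[0,0,0]],[[-33,-2,6],[0,0,0]],[[-35,-2,6],[0,0,0]],[[-35,-2,6],[0,0,0]]]' | head -2; python3 - <<'E'
from plan import *
tip()
sd=cam('side');sc=cam('scene')
cv2.imwrite('pics/s3.png',cv2.resize(np.vstack([sd['frame'][150:250,275:375,::-1],sc['frame'][195:275,290:390,::-1]]),None,fx=3.3,fy=3.3,interpolation=cv2.INTER_CUBIC))
for l in(115,118,121,124,127): print(l,[proj(sd,world(p,slope(l/1e3,y,.028)))[0].round(1) for y in(.118,-.118)])
E
```

```text
time_s: 8.05
tcp_pos: [0.5288, 0.0607, 0.1277]
t 8.05 tip up 111.7 y -0.0 out 11.5 Fup -0.74 Fout -0.17 j [ -18.    25.2  -45.9 -148.3  -43.4   78.9]
115 [array([301.6, 282.1]), array([338.5, 193.2])]
118 [array([300.4, 281. ]), array([337.6, 192.1])]
121 [array([299.3, 279.8]), array([336.8, 191.1])]
124 [array([298.1, 278.7]), array([335.9, 190. ])]
127 [array([297. , 277.6]), array([335., 189.])]
```

View pics/s3.png

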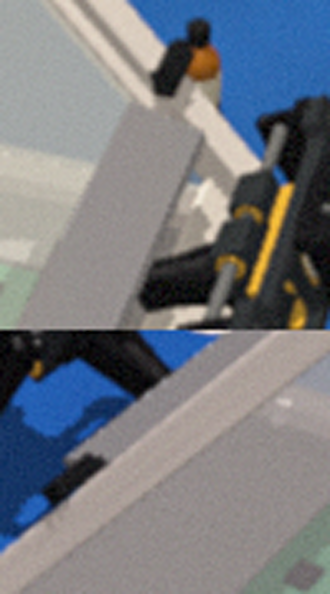

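The lip's right corner is at about (335.6,191.5) in the side view, so the lip is about 122 mm up with the fingertip at 111.7 (offset about 10.5 mm). The clip's point is near (322,178), which agrees with a mark at 157–158. Next I push the lip to about 156 and compare the two directly.

```bash
python3 -m pendant '[[[-3,0,0],[0,0,0]],[[-7,0,1],[0,0,0]],[[-12,0,2],[0,0,0]],[[-17,0,3],[0,0,0]],[[-22,0,4],[0,0,0]],[[-26,0,4],[0,0,0]],[[-29,0,5],[0,0,0]],[[-31,0,5],[0,0,0]],[[-33,0,6],[0,0,0]],[[-33,0,6],[0,0,0]]]' | head -2; python3 - <<'E'
from plan import *
tip(); 
sd=cam('side')
cv2.imwrite('pics/s4.png',cv2.resize(sd['frame'][145:215,290:370,::-1],None,fx=7,fy=7,interpolation=cv2.INTER_CUBIC))
for l in(150,154,158,162): print(l,[(proj(sd,world(p,slope(l/1e3,y,o)))[0]-[290,145]).round(1)*7 for y,o in((-.118,.028),(-.118,.014),(-.126,.014),(-.126,.02))])
E
```

```text
time_s: 9.15
tcp_pos: [0.5501, 0.0634, 0.1531]
t 9.15 tip up 144.4 y 0.0 out 11.5 Fup -1.16 Fout 1.59 j [ -15.6   21.4  -40.8 -145.5  -35.4   72.5]
150 [array([266. , 249.9]), array([229.6, 267.4]), array([237.3, 250.6]), array([252.7, 242.9])]
154 [array([257.6, 240.1]), array([220.5, 257.6]), array([228.9, 240.8]), array([244.3, 233.1])]
158 [array([248.5, 229.6]), array([212.1, 247.8]), array([220.5, 230.3]), array([235.9, 223.3])]
162 [array([240.1, 219.1]), array([203.7, 237.3]), array([211.4, 220.5]), array([227.5, 212.8])]
```

View pics/s4.png

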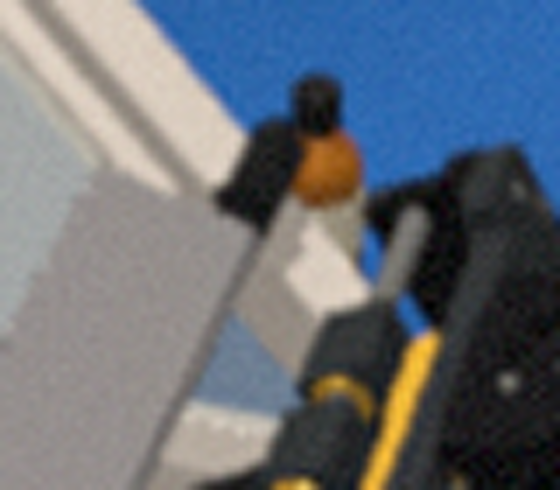

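The lip's right corner is at (252,233) in the crop, so the lip is about 156–157 up; the clip's point is hidden just behind it. I'll back off and look with the wrist camera.

```bash
python3 - <<'E'
from plan import *
q=r.sense()["joints"]
for a,t in(((138,0,11.5),-10),((132,0,100),-10),((132,0,100),-15),((132,0,75),-10)):
    o=ik(*pose(*a,t,flip=-1),q); print(a,t,o.cost<1e-8,(o.x*50).round(1)); to(*a,t)
E
```

```text
(138, 0, 11.5) -10 True [ -16.2   22.   -41.7 -145.8  -36.7   73.3]
(138, 0, 11.5) [ 6.5 -0.  -1.3] [-0.001  0.002  0.003]
(132, 0, 100) -10 True [ -16.3    7.7  -42.7 -131.1  -26.7   56.3]
(132, 0, 100) [ -3.1  -0.1 -89.5] [-0.001  0.002  0.003]
(132, 0, 100) -15 True [ -21.3   11.7  -48.9 -139.   -40.4   69.2]
(132, 0, 100) [  3.   -0.1 -89.2] [-0.001 -0.086  0.003]
(132, 0, 75) -10 True [ -17.2   12.3  -43.4 -136.7  -30.7   63.5]
(132, 0, 75) [  1.3  -0.1 -64.9] [-0.001  0.002  0.003]
```

```bash
python3 -m pendant '[[[4,0,-1],[0,0,0]],[[8,0,-4],[0,0,0]],[[8,0,-15],[0,0,0]],[[6,0,-30],[0,0,0]],[[2,0,-48],[0,0,0]],[[-1,0,-65],[0,0,0]],[[-3,0,-80],[0,0,0]],[[-3,0,-90],[0,0,0]],[[-3,0,-90],[0,0,0]]]' | head -2; python3 - <<'E'
from plan import *
tip()
c=cam('wrist');cv2.imwrite('pics/w3.png',cv2.resize(c['frame'][180:300,80:240,::-1],None,fx=5,fy=5,interpolation=cv2.INTER_CUBIC))
for l in(150,154,158,162): print(l,[((proj(c,world(p,slope(l/1e3,y,o)))[0]-[80,180])*5).round().tolist() for y,o in((-.118,.028),(-.118,0),(-.126,.014),(-.126,.02))])
E
```

```text
time_s: 10.1
tcp_pos: [0.473, 0.0546, 0.2018]
t 10.1 tip up 132.4 y 0.0 out 102.0 Fup -0.05 Fout -0.64 j [ -16.4    7.4  -43.  -131.4  -26.8   56.9]
150 [[170.0, 351.0], [259.0, 257.0], [156.0, 301.0], [135.0, 322.0]]
154 [[177.0, 381.0], [264.0, 284.0], [162.0, 330.0], [141.0, 351.0]]
158 [[183.0, 410.0], [269.0, 311.0], [167.0, 358.0], [147.0, 379.0]]
162 [[189.0, 439.0], [274.0, 338.0], [173.0, 386.0], [154.0, 408.0]]
```

View pics/w3.png

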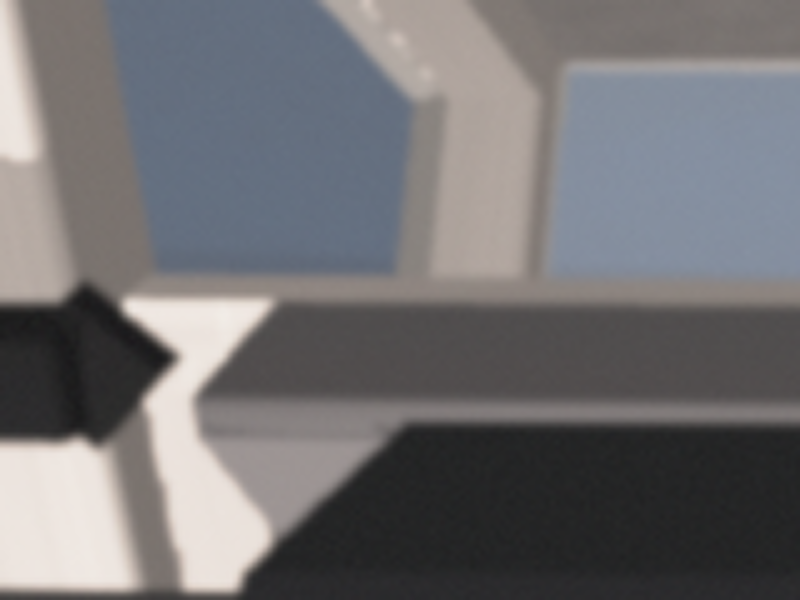

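The lip's underside end spans (275,303) to (197,402), so its middle is at row 352; the pointer's tip is at (177,355). At about 7 px/mm that is under 1 mm off. The hand is clear, so I'll hand in.

```bash
python3 -c "
from station import r
print(r.finish_job())"
```

```text
the job is handed in; nothing more can be done
None
```

I pushed the window up from beneath its lip and handed the job in at about 10 s with the hand clear; my last wrist-camera view put the lip's underside within about 1 mm of the pointer's tip.

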